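# Open the reservoir filler: flip the locking tab, unscrew the cap and park it

## Robot

A 7-joint arm with a two-finger parallel gripper is mounted at the origin on the work surface. World frame = base frame: x ahead of the robot, y to its left, z up, the work surface at z = 0. Lengths are in m, angles in rad, forces in N, time in s.
With the tool pointing down it reaches from about 0.4 to 0.85 m from the base axis. Payload 10.4 kg.
Tool frame: the origin (TCP) lies at the centre of the arm's flange, where the gripper is bolted on; the fingertips stand 173 mm ahead of it and the grasp point (between the pads) lies 155 mm ahead of it; z points along the fingers, y is the line along which they close (so a half turn about z gives the same grasp; the last joint's range is limited). The gripper opens to 85 mm and grips with 20 to 120 N. Pads are 22 mm wide; open, the fingers measure 114 mm over their backs; the gripper's body (76 mm by 85 mm) begins 54 mm behind the grasp point. The pads swing forward as they close: fully open they stand 13 mm farther back than shut.
Start: joints at [-1.172, 0.332, -0.065, 1.46, 0.022, 1.35, -0.088], TCP at [0.256, 0.57, 0.405] pointing down, gripper open.
Joint ranges: [-2.6, 2.6], [-0.5, 2.12], [-1.47, 1.34], [0.16, 2.42], [-1.27, 4.41], [0.06, 2.06], [-2.6, 2.6]. Speed limits (rad/s): [2.22, 2.22, 2.79, 2.79, 3.14, 3.14, 3.14].

## Interface

Orientations are given as a unit quaternion [x, y, z, w].
In Python, from workcell import manip, viewer, finder gives the robot as it stands.
- The arm moves only by the tool arm_command, never from a script. Its argument "plan" is a list of rows, each an object with "dp": the shift along the tool's x, y, z in mm, a list of three; "spin": the turn about the tool's z in rad. A call has 1 to 5 rows; each row shifts and turns the commanded pose from where the row before left it, along the tool's axes as they then stand; what a row does not reach is not made up. A row lasts 1/10 s, in which the tool goes at most 50 mm and 8.59 degrees, less where a joint would pass 70% of its speed; a pose out of reach is approached as far as the arm can. A call is refused whole if a number of a shift passes 50 or a number of a turn 0.15, either way. A call with a gripper value outside its range is refused whole. "grip" is the closure, from -1 (fully open) to 1 (shut), set as the call begins (left out, the last holds). The fingers move at their own pace and stop on an object; "newtons" is the grip in N (left out, the last holds). Time passes only in rows, so rows that do not move let the fingers close. It gives the time, the measured TCP pose, the force, the opening and the grip force at its end, in the units of the state.
- manip.get_obs(): the state, without advancing time (a new reading comes with each control period).
- viewer.camera(name): name is "scene" or "top" or "wrist"; returns the picture (420x560x3 uint8, blue, green, red); there is no depth.
- viewer.camera_params(name): a dict with "vertical_fov" (degrees; the focal length in pixels is half the picture's height over the tangent of half this angle, whatever the lens; pixels are square), "cx", "cy" (the principal point, pixels), "k1" (the pictures are not rectified: a ray, as slopes to the right and down, at radius r is drawn at 1 + k1 r^2 times it, then the intrinsics apply), "R" (3x3) and "t" (3): a world point X has camera coordinates R X + t; the wrist camera has in their place "T_tool_cam" (4x4, takes a point from camera to tool coordinates, whose origin is the TCP and whose axes are the flange's). Camera axes: x right, y down, z forward; pixel columns grow to the right and rows downward; lengths in m; the calibration is good to about 2 mm. A picture is of the moment at which its call begins: read the wrist's pose just before it. camera_params takes no time and is no camera call.
- manip.hand_in(): hands the job in; it is judged then, once.
Trained networks look in the newest picture that a camera, given by its name, has taken for a name from the list of things; names that differ only in an ending like _2 or _b are one class to them, and where a whole thing is asked for, a point or a joint stands for the part that bears it (a point fixed in the world has none). Each returns a list of dicts, best first, with "score" (0 to 1); they miss things now and then, are a little off and sometimes report something else, mostly with a low value. They report only what shows in the picture. A call takes as long as a camera call.
- finder.find_in(camera, thing): "position" ([x, y, z] in m, in world coordinates, good to about 4 mm: the middle of the surface that is visible of it).
The state is a dict: "clock": time; "joint_pos": joint angles; "joint_velocities": joint speeds; "tau": joint torques, N m; "position": TCP position; "ee_rot": TCP orientation; "ft_force": force on the tool from outside, world axes, zero at the start; "torque": the same for the moment, N m; "grip_width": opening from 0.0 (shut) to 1.0 (fully open); "grasp_force": force on a finger pad.
Only numpy, scipy, OpenCV 4.12 (cv2) and the standard library are available. Lean on these libraries where they do the work, as an engineer would, in place of code of your own. Each camera call takes 0.05 s, during which the arm holds its last target. There are 200 camera calls.

## Task

Open the filler of the aluminium reservoir block: flip the orange locking tab up and right back over its hinge, then unscrew the blue cap (anticlockwise from above) until it is felt to reach its stop, lift it off and seat it stem-down in the collar of the cap stand. Be gentle: do not turn hard against the stop, pull on the cap before it is free, or drop it; leave the tab open and the other things on the bench where they are.

Things in the scene. Friction and masses are not known exactly. Their poses are not given: they have to be found in the camera images.
- reservoir: Fixed aluminium block 150 x 130 x 55 mm; origin at the centre of its underside, x axis from the tab's lip towards its hinge, z up. On its top, centred, stands a steel neck 50 mm across and 30 mm high, on which the cap sits; the cap's axis is the block's z axis.
- neck_top (a point): Centre of the neck's top, 85 mm above the table, block's axes. Turn the cap anticlockwise from above until its crossbar lines up with a slot in the neck (passes 0.1 rad either way). The turn needed differs each time, 0.35 to 1.35 rad, and cannot be seen. 0.07 rad beyond line-up are firm stops; eased off them, the cap lifts straight out. Keep the turning moment under 0.3 N m. 15 mm up clears the neck.
- tab (a joint): Angle of the orange locking tab, a flat strip 107 x 26 x 5 mm: 0 level over the cap (4 mm above it), grows as it is lifted, 2.3 rad is its end stop, leaning back away from the cap. It may start slightly raised. Stays where it is left; needs about 1 N at the lip. Free space of 69 mm under the lip. It turns about the block's y direction.
- tab_hinge (a point): A point on the tab's hinge line, in the middle of the strip, 55 mm from the cap axis along the block's x axis and 126.5 mm above the table; axes are those of the block. Hinge brackets on both sides of it stand 128 mm high and reach 23 mm to either side.
- tab_lip (a point): Point in the middle of the tab's thickness and width near its free end, 95 mm from the hinge and 12 mm short of the tip; at rest 40 mm from the cap axis. Can be pinched across the 26 mm width (along its y axis). Its axes turn with the tab: when closed they are those of the block.
- cap_grip (a point): Centre of the grip bar on top of the blue cap; the bar is 44 mm long (this point's x axis), 12 mm wide (y) and 18 mm high (z up). Below the bar is a disc 48 mm across and 16 mm high. The point is 25 mm above the disc's underside, the bar's top 34 mm above it. The cap weighs about 60 g.
- cap_base (a point): Centre of the underside of the cap's disc. Below it a steel stem of 8 mm diameter goes 10.6 mm down with a crossbar 30 x 7 x 5 mm at its end, hidden in the neck. A spring of about 5 N pushes the cap up against the neck, so it turns with slight drag (under 0.1 N m), and lifts it up to 4 mm once lined up.
- stand: Fixed cap stand: white base plate 100 x 100 x 6 mm with a grey upright collar, 60 mm outside and 38 mm inside diameter, 24 mm high; origin at the centre of the underside.
- stand_mouth (a point): Centre of the collar's mouth, 30 mm above the table. The cap's stem and crossbar go down into the collar and its disc rests flat on the rim, the cap_grip point then 25 mm above this point, at any yaw.
- specimen_ring: Bystander: steel ring 70 mm across, 25 mm high; origin at its underside.
- weight: Bystander: brass cylinder 50 mm across, 45 mm high; origin at its underside.
- grease_jar: Bystander: jar 56 mm across, 60 mm high; origin at its underside.
- screwdriver: Bystander: screwdriver lying on the table.
- wrench: Bystander: wrench lying on the table.
- spare_seal: Bystander: black rubber ring 48 mm across, 6 mm high.
- porous_stone: Bystander: terracotta-coloured disc 50 mm across, 8 mm high.

How it is judged:
On the way, in this order (a step that is already met when the one before it is completed fails the run):
1. the tab is flipped back (over 100 degrees) with the cap still on (value of joint tab above 1.75 rad and z of cap_grip in the frame of reservoir below 0.118 m), for 0.2 s.
2. the cap is lifted clear of the neck with the tab open (value of joint tab above 1.75 rad and z of cap_grip in the frame of reservoir above 0.125 m), for 0.1 s.
At the end, for the whole second after the job is handed in: The tab still stands open by more than 1.75 rad, and the cap is seated stem-down in the stand's collar: cap_grip within 8 mm of the collar's axis, 25 mm (within 4 mm) above its mouth, upright within 0.12 rad, released and at rest (value of joint tab above 1.75 rad and horizontal distance between cap_grip and stand_mouth below 0.008 m and z of cap_grip in the frame of stand_mouth between 0.021 and 0.029 m and angle between cap_grip's own z axis and vertical below 0.12 rad and linear speed of cap below 0.02 m/s); the robot touches nothing.
It fails at once if the cap is forced against the neck, its stops and spring (contact forces added up) with more than 60 N, about 0.3 N m of turning (contact force between cap and reservoir above 60 N).
It fails at once if the cap is dropped (moves faster than 0.45 m/s while not held) (linear speed of cap above 0.45 m/s and contact force between the fingers and cap below 0.1 N).
It fails at once if a bystander is moved more than 25 mm (distance of any of specimen_ring, weight, grease_jar, screwdriver, wrench, spare_seal, porous_stone from where it was at the start of the episode above 0.025 m).
It also fails if it takes over 72 s, if anything falls off the work surface, if the arm or the gripper's body presses on something with over 40 N, if the wrist force passes 120 N, or if a joint passes its speed limit or range.

## Working session

There is one attempt and no reset: what is moved stays moved. The work goes in short steps, Python scripts to look and compute and a tool call to move; the robot and the scene stay as the last step left them, time stands still between calls to the robot, and variables do not carry over. Pictures are saved under pics/ and viewed, at most 10 in all, crops included, and the job is handed in when it is done.

Besides the shell and the picture viewer there is one more tool, called after "Call:" as name(argument=value, ...) on one line, values as JSON. arm_command: Moves the arm, as the interface text tells. Its arguments: {"type":"object","properties":{"plan":{"type":"array","items":{"type":"object","properties":{"dp":{"type":"array","items":{"type":"number"}},"spin":{"type":"number"}}}},"grip":{"type":"number"},"newtons":{"type":"number"}},"required":["plan"]}

```bash
mkdir -p pics; ls; python3 - <<'E'
from workcell import manip, viewer, finder
import cv2,numpy as np
o=manip.get_obs(); print({k:np.round(v,3).tolist() for k,v in o.items()})
a=viewer.camera("scene");b=viewer.camera("top")
cv2.imwrite("pics/a.png",a);cv2.imwrite("pics/b.png",b)
for c in("scene","top"):
  for n in["reservoir","tab","cap_grip","tab_lip","tab_hinge","stand"]:
    print(c,n,[(np.round(d["position"],3).tolist(),round(d["score"],2)) for d in finder.find_in(c,n)[:2]])
for c in("scene","top","wrist"):print(c,{k:np.round(v,4).tolist() for k,v in viewer.camera_params(c).items()})
E
```

```text
pics
{'clock': 0.0, 'joint_pos': [-1.172, 0.333, -0.065, 1.461, 0.022, 1.35, -0.089], 'joint_velocities': [0.0, -0.0, 0.001, 0.0, 0.0, -0.001, 0.0], 'tau': [-0.0, -62.545, 0.049, -39.16, 0.016, 0.01, 0.0], 'position': [0.256, 0.57, 0.404], 'ee_rot': [0.209, 0.978, -0.001, -0.0], 'ft_force': [0.113, -0.114, -0.148], 'torque': [0.003, -0.028, 0.019], 'grasp_force': 0.0, 'grip_width': 1.002}
scene reservoir [([0.563, -0.156, 0.056], 0.82), ([0.538, 0.17, 0.008], 0.61)]
scene tab [([0.554, -0.179, 0.133], 0.82)]
scene cap_grip [([0.548, -0.171, 0.101], 0.8), ([0.345, -0.317, 0.005], 0.43)]
scene tab_lip [([0.555, -0.179, 0.128], 0.8)]
scene tab_hinge [([0.569, -0.157, 0.052], 0.68)]
scene stand [([0.537, 0.166, 0.004], 0.77), ([0.55, -0.168, 0.104], 0.66)]
top reservoir [([0.542, -0.168, 0.056], 0.64), ([0.342, 0.303, 0.005], 0.35)]
top tab [([0.55, -0.181, 0.129], 0.78)]
top cap_grip [([0.543, -0.163, 0.099], 0.49)]
top tab_lip [([0.552, -0.181, 0.13], 0.86)]
top tab_hinge [([0.539, -0.17, 0.055], 0.68), ([0.53, 0.163, 0.003], 0.56)]
top stand [([0.528, 0.164, 0.004], 0.56)]
scene {'vertical_fov': 48.3397, 'cx': 276.3518, 'cy': 213.5658, 'k1': 0.0106, 'R': [[-0.6668, 0.7452, -0.0012], [0.5828, 0.5205, -0.624], [-0.4644, -0.4168, -0.7814]], 't': [0.3425, -0.2596, 1.467]}
top {'vertical_fov': 47.3527, 'cx': 273.9755, 'cy': 205.2539, 'k1': 0.0297, 'R': [[-0.028, -0.9996, 0.0054], [-0.9948, 0.0274, -0.0977], [0.0975, -0.0081, -0.9952]], 't': [0.0031, 0.5253, 1.1437]}
wrist {'vertical_fov': 61.8544, 'cx': 282.1498, 'cy': 212.3146, 'k1': -0.0395, 'T_tool_cam': [[0.001, -0.9591, -0.283, 0.0723], [1.0, 0.0006, 0.0014, 0.0001], [-0.0012, -0.283, 0.9591, 0.0311], [0.0, 0.0, 0.0, 1.0]]}
```

View pics/a.png

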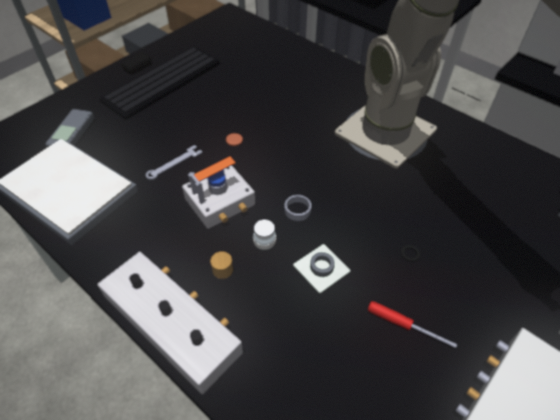

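View pics/b.png

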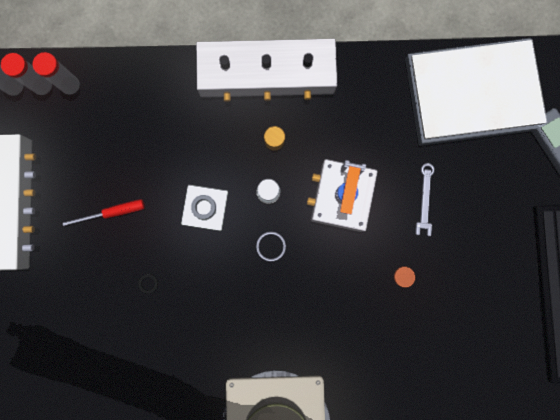

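The top view shows the block at about (345,195), with the tab's lip towards the robot and its hinge at about (352,167). The stand is at (204,207). The scene view agrees: block at (218,195), stand at (322,267). I'll move over the block and look with the wrist camera.

Call:
arm_command(plan=[{"dp": [-32, -35, 0]}, {"dp": [-32, -35, 0]}, {"dp": [-32, -35, 0]}, {"dp": [-32, -35, 0]}, {"dp": [-32, -35, 0]}], grip=0)

```text
invalid input at $.plan[0]: expected keys dp, spin
```

Call:
arm_command(plan=[{"dp": [-32, -35, 0]}, {"dp": [-32, -35, 0]}, {"dp": [-32, -35, 0]}, {"dp": [-32, -35, 0]}, {"dp": [-32, -35, 0]}])

```text
invalid input at $.plan[0]: expected keys dp, spin
```

Call:
arm_command(plan=[{"dp": [-32, -35, 0]}, {"dp": [-32, -35, 0]}, {"dp": [-32, -35, 0]}, {"dp": [-32, -35, 0]}, {"dp": [-32, -35, 0]}])

```text
invalid input at $.plan[0]: expected keys dp, spin
```

Call:
arm_command(plan=[{"dp": [-30, -35, 0]}, {"spin": -0.13}, {"spin": -0.13}, {}, {}])

```text
invalid input at $.plan[0]: expected keys dp, spin
```

```bash
cat > h.py <<'E'
from workcell import manip, viewer, finder
import cv2,numpy as np
from scipy.spatial.transform import Rotation as Ro
def cam(c,o=None):
    p=viewer.camera_params(c); f=210/np.tan(np.radians(p["vertical_fov"]/2))
    K=np.array([[f,0,p["cx"]],[0,f,p["cy"]],[0,0,1.]]); D=np.array([p["k1"],0,0,0])
    if c=="wrist":
        o=o or manip.get_obs(); T=np.eye(4);T[:3,:3]=Ro.from_quat(o["ee_rot"]).as_matrix();T[:3,3]=o["position"]
        M=np.linalg.inv(T@np.array(p["T_tool_cam"])); R,t=M[:3,:3],M[:3,3]
    else: R,t=np.array(p["R"]),np.array(p["t"])
    return K,D,R,t
def at_z(C,uv,z):
    K,D,R,t=C; s=cv2.undistortPoints(np.array(uv,float).reshape(-1,1,2),K,D).reshape(-1,2)
    d=np.c_[s,np.ones(len(s))]@R; c=-R.T@t
    return c+d*((z-c[2])/d[:,2])[:,None]
def proj(C,X):
    K,D,R,t=C; return cv2.projectPoints(np.array(X,float).reshape(-1,1,3),cv2.Rodrigues(R)[0],t,K,D)[0].reshape(-1,2)
def yaw(o=None):  # yaw of tool y axis in world
    o=o or manip.get_obs(); y=Ro.from_quat(o["ee_rot"]).as_matrix()[:,1]; return np.arctan2(y[1],y[0])
def to_tool(X,o=None):  # mm from grasp point to X in tool axes
    o=o or manip.get_obs(); R=Ro.from_quat(o["ee_rot"]).as_matrix()
    return 1000*(R.T@(np.array(X)-o["position"])-[0,0,.155])
def F(c,n): return [(np.round(d["position"],4).tolist(),round(d["score"],2)) for d in finder.find_in(c,n)[:2]]
E
python3 - <<'E'
from h import *
o=manip.get_obs();C=cam("wrist",o);im=viewer.camera("wrist");cv2.imwrite("pics/c.png",im)
np.save("c.npy",np.r_[o["position"],o["ee_rot"]])
print(o["clock"],o["position"],o["ee_rot"],yaw(o),o["grip_width"])
for n in["reservoir","tab","cap_grip","tab_lip","tab_hinge"]:print(n,F("wrist",n))
E
```

```text
0.7 [0.25587726 0.57022915 0.40477104] [2.09325901e-01 9.77845929e-01 7.02587666e-05 2.32853687e-05] 1.1490252517177575 1.001576604577999
reservoir []
tab []
cap_grip []
tab_lip []
tab_hinge []
```

View pics/c.png

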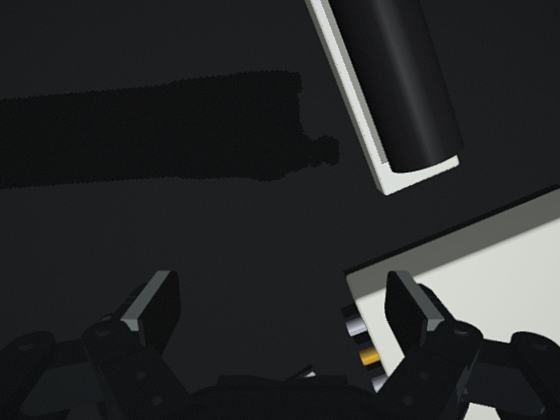

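The rows need both keys, so nothing moved. The picture shows only unrelated bench items, with the fingers at about (150,310) and (415,310).

Call:
arm_command(plan=[{"dp": [-32, -35, 0], "spin": 0}, {"dp": [-32, -35, 0], "spin": 0}, {"dp": [-32, -35, 0], "spin": 0}, {"dp": [-32, -35, 0], "spin": 0}, {"dp": [-32, -35, 0], "spin": 0}], grip=0, newtons=20)

```text
clock: 1.5
position: [0.3305, 0.3431, 0.4048]
ee_rot: [0.209, 0.978, 0.0, 0.0]
ft_force: [1.2, 0.5, 0.3]
grip_width: 0.508
grasp_force: 0.0
```

Call:
arm_command(plan=[{"dp": [-32, -35, 0], "spin": 0}, {"dp": [-32, -35, 0], "spin": 0}, {"dp": [-32, -35, 0], "spin": 0}, {"dp": [-32, -35, 0], "spin": 0}, {"dp": [-32, -35, 0], "spin": 0}])

```text
clock: 2.0
position: [0.4047, 0.1179, 0.405]
ee_rot: [0.209, 0.978, 0.001, 0.0]
ft_force: [0.4, 0.1, 0.7]
grip_width: 0.497
grasp_force: 0.0
```

Call:
arm_command(plan=[{"dp": [-32, -35, 0], "spin": 0}, {"dp": [-32, -35, 0], "spin": 0}, {"dp": [-32, -35, 0], "spin": 0}, {"dp": [-32, -35, 0], "spin": 0}, {"dp": [-32, -35, 0], "spin": 0}])

```text
clock: 2.5
position: [0.479, -0.1073, 0.4052]
ee_rot: [0.209, 0.978, 0.0, 0.001]
ft_force: [1.6, 0.3, 0.8]
grip_width: 0.503
grasp_force: 0.0
```

Call:
arm_command(plan=[{"dp": [-30, -35, 0], "spin": 0}, {"dp": [0, 0, 0], "spin": -0.13}, {"dp": [0, 0, 0], "spin": -0.13}, {"dp": [0, 0, 0], "spin": 0}, {"dp": [0, 0, 0], "spin": 0}])

```text
clock: 3.0
position: [0.4919, -0.1493, 0.4047]
ee_rot: [0.083, 0.997, 0.0, 0.0]
ft_force: [0.0, 1.0, -0.5]
grip_width: 0.499
grasp_force: 0.0
```

```bash
python3 - <<'E'
from h import *
o=manip.get_obs();C=cam("wrist",o);im=viewer.camera("wrist");cv2.imwrite("pics/d.png",im)
np.save("d.npy",np.r_[o["position"],o["ee_rot"]])
print(o["clock"],o["position"],o["ee_rot"],yaw(o),o["grip_width"])
for n in["reservoir","tab","cap_grip","tab_lip","tab_hinge"]:print(n,F("wrist",n))
E
```

```text
3.0 [ 0.49188894 -0.14930952  0.40473937] [8.25332913e-02 9.96588296e-01 1.34185427e-04 7.58660883e-05] 1.4055417850116518 0.4991089755887601
reservoir [([0.5228, -0.1702, 0.0534], 0.89), ([0.674, -0.0211, 0.0148], 0.22)]
tab [([0.5462, -0.1751, 0.131], 0.82)]
cap_grip [([0.5439, -0.1618, 0.0999], 0.96)]
tab_lip [([0.5452, -0.1805, 0.1302], 0.98)]
tab_hinge [([0.5261, -0.1718, 0.0546], 0.8), ([0.5295, 0.13, 0.0101], 0.47)]
```

View pics/d.png

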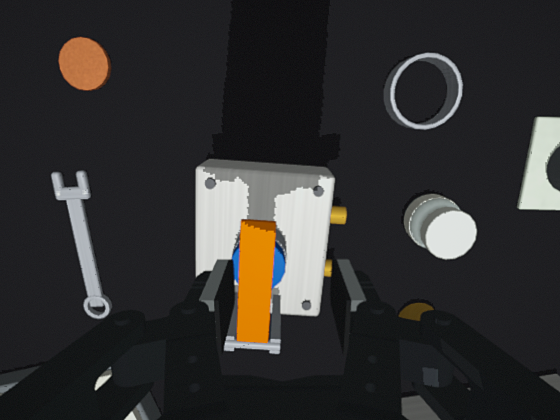

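The wrist picture shows the tab from its tip at about (242–276,221) to the hinge end at about (237–270,342), and the blue cap under it at (259,262). The block's top back corners are at (200,160) and (334,168).

```bash
cat >> h.py <<'E'
def tabfit(im,C):
    m=cv2.inRange(cv2.cvtColor(im,cv2.COLOR_BGR2HSV),(8,170,100),(20,255,255))
    n,l,s,c=cv2.connectedComponentsWithStats(m); k=[i for i in np.argsort(-s[1:,4])+1 if 150<c[i][0]<400][0]
    return cv2.boxPoints(cv2.minAreaRect(np.argwhere(l==k)[:,::-1].astype(np.float32)))
E
python3 - <<'E'
from h import *
a=np.load("d.npy");C=cam("wrist",dict(position=a[:3],ee_rot=a[3:]))
b=tabfit(cv2.imread("pics/d.png"),C);print(b)
print("tab@.129",at_z(C,b,.129).round(4).tolist())
im=cv2.imread("pics/d.png"); g=cv2.inRange(im,(130,130,130),(255,255,255))
print("corner holes z.055",at_z(C,[(210,183),(319,190),(306,305)],.055).round(4).tolist())
print("hinge ends z.1265",at_z(C,[(226,346),(280,348)],.128).round(4).tolist())
E
```

```text
[[235.90607 341.1715 ]
 [240.47606 219.30537]
 [275.61414 220.62305]
 [271.04413 342.4892 ]]
tab@.129 [[0.5947, -0.2043, 0.129], [0.4922, -0.1797, 0.129], [0.4975, -0.1545, 0.129], [0.6006, -0.176, 0.129]]
corner holes z.055 [[0.4747, -0.2135, 0.055], [0.4978, -0.1148, 0.055], [0.616, -0.1442, 0.055]]
hinge ends z.1265 [[0.5987, -0.2136, 0.128], [0.6079, -0.1697, 0.128]]
```

```bash
python3 - <<'E'
from h import *
a=np.load("d.npy");W=cam("wrist",dict(position=a[:3],ee_rot=a[3:]));T=cam("top");S=cam("scene")
for c,f in((T,"b"),(S,"a")):
    im=cv2.imread(f"pics/{f}.png");m=cv2.inRange(cv2.cvtColor(im,cv2.COLOR_BGR2HSV),(5,170,120),(16,255,255));m[:,:190]=0;m[:150]=0;m[225:]=0
    if f=="b":m[:,:335]=0;m[:,365:]=0
    else:m[:,240:]=0
    p=np.argwhere(m>0)[:,::-1].astype(np.float32);print(f,len(p),cv2.boxPoints(cv2.minAreaRect(p)).round(1).tolist())
x=np.array([np.cos(.225),-np.sin(.225),0]);y=np.array([np.sin(.225),np.cos(.225),0]);h=np.array([.546,-.179,.1265])+.055*x
for th in(0,.1,.2):
    d=-x*np.cos(th)+[0,0,np.sin(th)];n=x*np.sin(th)+[0,0,np.cos(th)]
    P=[h+.107*d+n*.0025+s*.013*y for s in(-1,1)]+[h+n*.0025+s*.013*y for s in(-1,1)]
    for c in(W,T,S):print(th,proj(c,P).round(1).tolist())
E
```

```text
b 475 [[339.5, 210.8000030517578], [349.3999938964844, 166.10000610351562], [360.0, 168.39999389648438], [350.1000061035156, 213.10000610351562]]
a 273 [[195.0, 172.89999389648438], [230.5, 155.8000030517578], [233.8000030517578, 162.60000610351562], [198.3000030517578, 179.6999969482422]]
0 [[240.0, 219.6], [275.4, 221.7], [236.8, 343.2], [268.3, 344.8]]
0 [[350.5, 213.3], [339.0, 211.0], [359.1, 166.7], [347.7, 164.4]]
0 [[229.9, 156.9], [235.3, 162.7], [193.6, 174.3], [198.7, 180.5]]
0.1 [[238.2, 225.3], [275.1, 227.4], [236.8, 343.4], [268.3, 345.1]]
0.1 [[351.3, 212.6], [339.7, 210.3], [359.1, 166.6], [347.7, 164.3]]
0.1 [[229.4, 154.0], [234.7, 159.9], [193.5, 174.3], [198.6, 180.6]]
0.2 [[236.3, 232.8], [274.7, 235.0], [236.8, 343.6], [268.3, 345.3]]
0.2 [[352.3, 211.3], [340.6, 209.0], [359.1, 166.5], [347.7, 164.2]]
0.2 [[228.4, 151.3], [233.8, 157.2], [193.4, 174.4], [198.5, 180.6]]
```

Call:
arm_command(plan=[{"dp": [0, 0, 0], "spin": 0.06}, {"dp": [-19, -17, 0], "spin": 0}, {"dp": [0, 0, 30], "spin": 0}, {"dp": [0, 0, 30], "spin": 0}, {"dp": [0, 0, 0], "spin": 0}])

```text
clock: 3.8
position: [0.5057, -0.1697, 0.3415]
ee_rot: [0.111, 0.994, -0.0, -0.003]
ft_force: [-0.4, 0.5, -0.4]
grip_width: 0.499
grasp_force: 0.0
```

```bash
python3 - <<'E'
from h import *
o=manip.get_obs();C=cam("wrist",o);im=viewer.camera("wrist");cv2.imwrite("pics/e.png",im)
print(o["position"],yaw(o),to_tool([.507,-.170,.1265],o))
b=tabfit(im,C);print(b.tolist(),at_z(C,b,.129).round(4).tolist())
E
```

```text
[ 0.50565838 -0.16966733  0.34148755] 1.3484496672540736 [-2.63011428  0.15065602 59.97584966]
[[259.0, 228.0], [305.0, 228.0], [305.0, 381.0], [259.0, 381.0]] [[0.4922, -0.1793, 0.129], [0.4977, -0.1548, 0.129], [0.598, -0.1753, 0.129], [0.5916, -0.2038, 0.129]]
```

View pics/e.png

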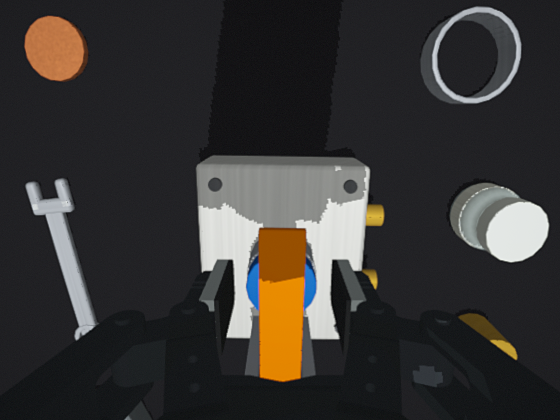

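The tab is upright in the image, centred between the pads at column 282, with its tip at row 228. I'll descend and pinch it.

Call:
arm_command(plan=[{"dp": [-2, 0, 20], "spin": 0}, {"dp": [0, 0, 20], "spin": 0}, {"dp": [0, 0, 20], "spin": 0}, {"dp": [0, 0, 0], "spin": 0}, {"dp": [0, 0, 0], "spin": 0}])

```text
clock: 4.35
position: [0.5092, -0.1708, 0.2863]
ee_rot: [0.111, 0.994, 0.0, 0.001]
ft_force: [0.6, -0.6, 0.0]
grip_width: 0.5
grasp_force: 0.0
```

Call:
arm_command(plan=[{"dp": [0, 0, 0], "spin": 0}, {"dp": [0, 0, 0], "spin": 0}, {"dp": [0, 0, 0], "spin": 0}, {"dp": [0, 0, 0], "spin": 0}, {"dp": [0, 0, 0], "spin": 0}], grip=1, newtons=20)

```text
clock: 4.85
position: [0.5092, -0.1709, 0.2853]
ee_rot: [0.111, 0.994, -0.0, 0.001]
ft_force: [4.0, -2.7, 3.1]
grip_width: 0.297
grasp_force: 21.5
```

Call:
arm_command(plan=[{"dp": [-1, 0, -14], "spin": 0}, {"dp": [-3, 0, -13.6], "spin": 0}, {"dp": [-5, 0, -13], "spin": 0}, {"dp": [0, 0, 0], "spin": 0}])

```text
clock: 5.25
position: [0.5176, -0.173, 0.3265]
ee_rot: [0.111, 0.994, 0.0, -0.0]
ft_force: [-3.0, -1.3, 0.7]
grip_width: 0.299
grasp_force: 21.8
```

```bash
cat >> h.py <<'E'
def hinge_rel(o=None): # grasp point relative to hinge in block x,y,z (mm)
    o=o or manip.get_obs(); R=Ro.from_quat(o["ee_rot"]).as_matrix(); g=o["position"]+.155*R[:,2]-[.546,-.179,.1265]
    c,s=np.cos(.225),np.sin(.225); return np.round([1000*(c*g[0]-s*g[1])-55,1000*(s*g[0]+c*g[1]),1000*g[2]],1)
E
python3 -c "
from h import *
o=manip.get_obs();print(hinge_rel(o),o['ft_force'],o['torque'],o['grip_width'])"
```

```text
[-84.   -0.4  45. ] [-2.98551467 -1.25724368  0.73296264] [-0.29936922  0.57612172 -0.19408323] 0.2990501098132623
```

Call:
arm_command(plan=[{"dp": [-7, 0, -12], "spin": 0}, {"dp": [-9, 0, -11], "spin": 0}, {"dp": [-10, 0, -9.4], "spin": 0}, {"dp": [-11.5, 0, -8], "spin": 0}, {"dp": [-12.6, 0, -6], "spin": 0}])

```text
clock: 5.75
position: [0.5657, -0.1842, 0.371]
ee_rot: [0.111, 0.994, -0.0, -0.002]
ft_force: [-3.0, -3.1, -3.0]
grip_width: 0.299
grasp_force: 21.1
```

```bash
python3 -c "
from h import *
o=manip.get_obs();print(hinge_rel(o),o['ft_force'],o['torque'],o['grip_width'])"
```

```text
[-35.2  -0.8  89.5] [-2.98246418 -3.14914938 -2.99046885] [-0.80168047  0.89085104 -0.08472842] 0.2991746862221612
```

Call:
arm_command(plan=[{"dp": [-13.3, 0, -4], "spin": 0}, {"dp": [-13.8, 0, -2], "spin": 0}, {"dp": [-14, 0, 0], "spin": 0}, {"dp": [-13.7, 0, 2], "spin": 0}, {"dp": [-13.3, 0, 4], "spin": 0}])

```text
clock: 6.25
position: [0.6327, -0.2, 0.3719]
ee_rot: [0.111, 0.994, -0.001, -0.0]
ft_force: [-2.5, -5.0, 6.0]
grip_width: 0.295
grasp_force: 19.3
```

Call:
arm_command(plan=[{"dp": [-12.5, 0, 6], "spin": 0}, {"dp": [-5, 0, 3], "spin": 0}, {"dp": [0, 0, 0], "spin": 0}, {"dp": [0, 0, 0], "spin": 0}])

```text
clock: 6.65
position: [0.65, -0.2041, 0.3635]
ee_rot: [0.111, 0.994, -0.001, 0.001]
ft_force: [2.6, -6.1, 6.9]
grip_width: 0.29
grasp_force: 19.6
```

```bash
python3 - <<'E'
from h import *
o=manip.get_obs();print(hinge_rel(o),o['ft_force'],o['torque'],o['grip_width'])
im=viewer.camera("wrist");cv2.imwrite("pics/f.png",im);print(F("wrist","cap_grip"),F("wrist","tab_lip"))
E
```

```text
[52.3 -1.6 82. ] [ 2.61742114 -6.11677182  6.89812637] [-1.20629214 -0.2055758   0.09187873] 0.2896846913506649
[([0.5427, -0.1775, 0.1], 0.74)] [([0.6293, -0.1973, 0.1927], 0.59)]
```

View pics/f.png

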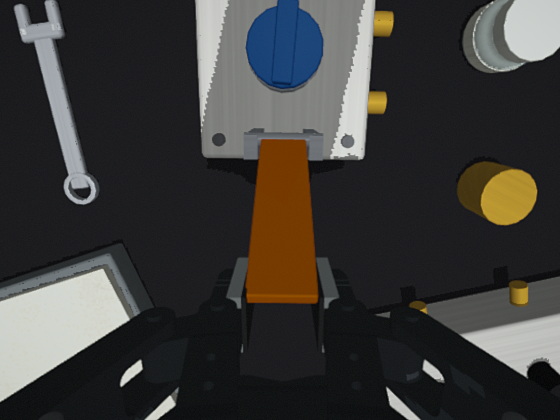

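The tab is leaning back, with its tip at about (283,298). The cap is exposed at (285,45), and its bar is nearly along the tool x axis. I'll release, rise and go back over the cap.

Call:
arm_command(plan=[{"dp": [0, 0, 0], "spin": 0}, {"dp": [0, 0, 0], "spin": 0}, {"dp": [0, 0, 0], "spin": 0}], grip=0)

```text
clock: 7.1
position: [0.6498, -0.2019, 0.362]
ee_rot: [0.11, 0.994, 0.0, -0.001]
ft_force: [-0.3, -0.9, -0.2]
grip_width: 0.502
grasp_force: 0.0
```

Call:
arm_command(plan=[{"dp": [0, 0, -30], "spin": 0}, {"dp": [0, 0, -40], "spin": 0}, {"dp": [40, 0, 0], "spin": 0}, {"dp": [40, 0, 0], "spin": 0}, {"dp": [27, 0, 0], "spin": 0}])

```text
clock: 7.6
position: [0.5435, -0.1787, 0.4324]
ee_rot: [0.111, 0.994, 0.0, -0.0]
ft_force: [-0.5, 1.0, 1.0]
grip_width: 0.5
grasp_force: 0.0
```

Call:
arm_command(plan=[{"dp": [0, 0, 35], "spin": 0}, {"dp": [0, 0, 35], "spin": 0}, {"dp": [0, 0, 0], "spin": 0}, {"dp": [0, 0, 0], "spin": 0}])

```text
clock: 8.0
position: [0.5455, -0.1789, 0.3632]
ee_rot: [0.111, 0.994, -0.0, -0.0]
ft_force: [0.7, 0.5, 0.5]
grip_width: 0.503
grasp_force: 0.0
```

```bash
python3 - <<'E'
from h import *
o=manip.get_obs();C=cam("wrist",o);print(o["clock"],o["position"],yaw(o),hinge_rel(o),o['ft_force'],o['torque'],o['grip_width'])
im=viewer.camera("wrist");cv2.imwrite("pics/g.png",im);print(F("wrist","cap_grip"),F("wrist","tab_lip"))
print(proj(C,[[.546,-.179,.119],[.546,-.179,.101]]))
E
```

```text
8.0 [ 0.54554246 -0.1788553   0.36318415] 1.3491230767550326 [-55.6   0.   81.7] [0.65226013 0.53871864 0.46168778] [ 0.00053147 -0.0263502   0.01057348] 0.5029342682723682
[([0.5403, -0.1776, 0.1018], 0.58)] [([0.606, -0.1962, 0.1496], 0.94)]
[[281.4053674  227.40479393]
 [281.43577771 218.97802866]]
```

View pics/g.png

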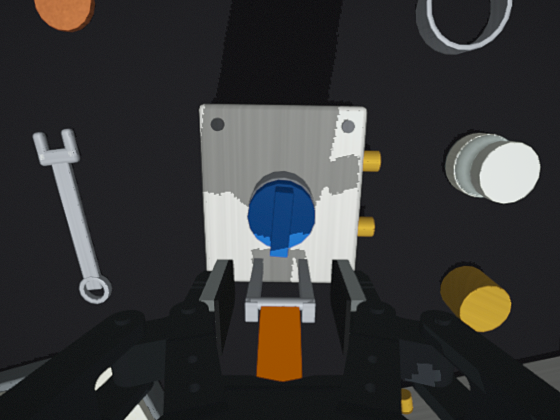

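The disc spans about columns 248–315 and rows 180–248, and the bar runs from (283,185) to (279,256). I'll fit a cap model outline to get the axis to about a millimetre.

```bash
python3 - <<'E'
from h import *
from scipy.optimize import minimize
o=manip.get_obs();C=cam("wrist",o);im=cv2.imread("pics/g.png")
m=cv2.inRange(cv2.cvtColor(im,cv2.COLOR_BGR2HSV),(100,120,25),(125,255,255));m[:160]=0;m[270:]=0;m[:,:235]=0;m[:,330:]=0
print(cv2.boundingRect(m))
a=np.linspace(0,2*np.pi,60)
def hull(p):
    r=np.zeros((420*4,560*4),np.uint8);x,y,w=p
    ring=lambda z:np.c_[x+.024*np.cos(a),y+.024*np.sin(a),0*a+z]
    c,s=np.cos(w),np.sin(w);bar=[[x+u*c-v*s,y+u*s+v*c,z] for u in(-.022,.022) for v in(-.006,.006) for z in(.101,.119)]
    for P in(np.r_[ring(.085),ring(.101)],np.array(bar)):
        cv2.fillConvexPoly(r,cv2.convexHull(np.int32(proj(C,P)*4+2)),255)
    return r
M=cv2.resize(m,None,fx=4,fy=4,interpolation=cv2.INTER_NEAREST)
f=lambda p:np.count_nonzero(hull(p)^M)/16
best=min((minimize(f,[.544,-.1785,w],method="Nelder-Mead",options=dict(initial_simplex=[[.544,-.1785,w],[.548,-.1785,w],[.544,-.1745,w],[.544,-.1785,w+.15]])) for w in(-.3,-.2,-.1)),key=lambda r:r.fun)
print(best.x,best.fun,np.count_nonzero(m),to_tool([*best.x[:2],.112],o),"spin",yaw(o)-np.pi/2-best.x[2])
E
```

```text
(248, 180, 67, 77)
[ 0.54660265 -0.17974213 -0.30684877] 259.1875 3742 [-9.59543387e-02 -3.05059468e-01  9.74339336e+01] spin 0.0849105065264033
```

Call:
arm_command(plan=[{"dp": [0, 0, 30], "spin": 0.08}, {"dp": [0, 0, 30], "spin": 0}, {"dp": [0, 0, 20], "spin": 0}, {"dp": [0, 0, 5], "spin": 0}, {"dp": [0, 0, 0], "spin": 0}])

```text
clock: 8.65
position: [0.5457, -0.1791, 0.2783]
ee_rot: [0.15, 0.989, -0.0, 0.0]
ft_force: [-0.1, 0.1, 0.8]
grip_width: 0.502
grasp_force: 0.0
```

```bash
python3 - <<'E'
from h import *
o=manip.get_obs();print(o["position"],yaw(o),o['ft_force'],o['torque'],to_tool([.5463,-.1793,.112],o),o["joint_pos"])
E
```

```text
[ 0.54574205 -0.17912937  0.27828466] 1.2689535327519066 [-0.10061899  0.14560002  0.78973049] [-0.03453576 -0.03699603 -0.04557525] [-0.53908074  0.02789567 11.28480392] [-0.32519211  0.38232235  0.6861766   1.77805057 -0.27155387  1.07738646
  1.72455849]
```

Call:
arm_command(plan=[{"dp": [0, 0, 0], "spin": 0}, {"dp": [0, 0, 0], "spin": 0}, {"dp": [0, 0, 0], "spin": 0}, {"dp": [0, 0, 0], "spin": 0}, {"dp": [0, 0, 0], "spin": 0}], grip=1, newtons=30)

```text
clock: 9.15
position: [0.5458, -0.1794, 0.2792]
ee_rot: [0.15, 0.989, 0.0, 0.001]
ft_force: [-0.2, -1.0, 5.9]
grip_width: 0.13
grasp_force: 32.5
```

```bash
cat > s.py <<'E'
from h import *
o=manip.get_obs();print(o["position"],"yaw",round(yaw(o),4),"f",np.round(o['ft_force'],2),"tq",np.round(o['torque'],3),"j7",o["joint_pos"][6],o["grip_width"],o["grasp_force"])
E
python3 s.py
```

```text
[ 0.54584318 -0.1793673   0.27918056] yaw 1.2688 f [-0.19 -1.05  5.87] tq [-0.057  0.315  0.034] j7 1.7247558590802787 0.12973942767615632 32.5383335351944
```

Call:
arm_command(plan=[{"dp": [0, 0, 0], "spin": -0.05}, {"dp": [0, 0, 0], "spin": -0.05}, {"dp": [0, 0, 0], "spin": -0.05}, {"dp": [0, 0, 0], "spin": -0.05}, {"dp": [0, 0, 0], "spin": 0}])

```text
clock: 9.65
position: [0.546, -0.1792, 0.2792]
ee_rot: [0.05, 0.999, 0.0, 0.001]
ft_force: [-0.0, -0.2, 6.2]
grip_width: 0.13
grasp_force: 32.4
```

```bash
python3 s.py
```

```text
[ 0.54597315 -0.17918561  0.27918392] yaw 1.4708 f [-0.   -0.15  6.15] tq [0.05  0.062 0.017] j7 1.9112601450918323 0.1297386178268977 32.42160379886627
```

Call:
arm_command(plan=[{"dp": [0, 0, 0], "spin": -0.05}, {"dp": [0, 0, 0], "spin": -0.05}, {"dp": [0, 0, 0], "spin": -0.04}, {"dp": [0, 0, 0], "spin": 0}])

```text
clock: 10.05
position: [0.546, -0.1791, 0.2792]
ee_rot: [-0.02, 1.0, 0.0, 0.001]
ft_force: [-0.6, 0.1, 5.7]
grip_width: 0.133
grasp_force: 32.4
```

```bash
python3 s.py
```

```text
[ 0.54599903 -0.17911593  0.27917276] yaw 1.6105 f [-0.62  0.14  5.65] tq [0.08  0.008 0.006] j7 2.040895650080003 0.1328341134683034 32.409982681274414
```

Call:
arm_command(plan=[{"dp": [0, 0, 0], "spin": -0.02}, {"dp": [0, 0, 0], "spin": -0.02}, {"dp": [0, 0, 0], "spin": -0.01}, {"dp": [0, 0, 0], "spin": 0}])

```text
clock: 10.45
position: [0.546, -0.1792, 0.2792]
ee_rot: [-0.044, 0.999, -0.0, 0.001]
ft_force: [0.1, 0.7, 5.1]
grip_width: 0.132
grasp_force: 32.4
```

```bash
python3 s.py
```

```text
[ 0.54599092 -0.17915527  0.27919024] yaw 1.6594 f [0.07 0.71 5.11] tq [ 0.116  0.052 -0.031] j7 2.0864061050106453 0.13174040407682372 32.42756545543671
```

Call:
arm_command(plan=[{"dp": [0, 0, 0], "spin": -0.02}, {"dp": [0, 0, 0], "spin": -0.02}, {"dp": [0, 0, 0], "spin": -0.02}, {"dp": [0, 0, 0], "spin": 0}])

```text
clock: 10.85
position: [0.546, -0.1791, 0.2792]
ee_rot: [-0.074, 0.997, -0.0, 0.001]
ft_force: [-0.7, 0.5, 5.1]
grip_width: 0.13
grasp_force: 32.4
```

```bash
python3 s.py
```

```text
[ 0.54600774 -0.17911388  0.27920166] yaw 1.7197 f [-0.71  0.49  5.09] tq [0.112 0.052 0.023] j7 2.142582821201763 0.13019118790187775 32.42371737957001
```

Call:
arm_command(plan=[{"dp": [0, 0, 0], "spin": -0.02}, {"dp": [0, 0, 0], "spin": -0.02}, {"dp": [0, 0, 0], "spin": -0.02}, {"dp": [0, 0, 0], "spin": 0}])

```text
clock: 11.25
position: [0.546, -0.1791, 0.2792]
ee_rot: [-0.104, 0.995, -0.0, 0.001]
ft_force: [-1.1, 0.7, 5.6]
grip_width: 0.133
grasp_force: 32.4
```

```bash
python3 s.py
```

```text
[ 0.54600245 -0.17911655  0.27919078] yaw 1.7797 f [-1.12  0.68  5.6 ] tq [ 0.111  0.066 -0.035] j7 2.198531381091954 0.1326073717825736 32.42309510707855
```

Call:
arm_command(plan=[{"dp": [0, 0, 0], "spin": -0.02}, {"dp": [0, 0, 0], "spin": -0.02}, {"dp": [0, 0, 0], "spin": -0.02}, {"dp": [0, 0, 0], "spin": 0}])

```text
clock: 11.65
position: [0.546, -0.1791, 0.2792]
ee_rot: [-0.134, 0.991, -0.0, 0.001]
ft_force: [-0.4, 0.3, 6.5]
grip_width: 0.128
grasp_force: 32.4
```

```bash
python3 s.py
```

```text
[ 0.54599501 -0.17912725  0.27918033] yaw 1.8397 f [-0.43  0.34  6.45] tq [0.19  0.019 0.043] j7 2.2545588102033047 0.1279345838722334 32.42032706737518
```

Call:
arm_command(plan=[{"dp": [0, 0, 0], "spin": -0.02}, {"dp": [0, 0, 0], "spin": -0.02}, {"dp": [0, 0, 0], "spin": -0.02}, {"dp": [0, 0, 0], "spin": 0}])

```text
clock: 12.05
position: [0.546, -0.1791, 0.2792]
ee_rot: [-0.164, 0.987, -0.0, 0.001]
ft_force: [-0.4, 0.3, 5.5]
grip_width: 0.129
grasp_force: 32.4
```

```bash
python3 s.py
```

```text
[ 0.54598718 -0.17910333  0.27916214] yaw 1.8997 f [-0.37  0.32  5.54] tq [ 0.133  0.072 -0.001] j7 2.31065581168811 0.12886131528704708 32.419100403785706
```

Call:
arm_command(plan=[{"dp": [0, 0, 0], "spin": -0.02}, {"dp": [0, 0, 0], "spin": -0.02}, {"dp": [0, 0, 0], "spin": -0.02}, {"dp": [0, 0, 0], "spin": 0}])

```text
clock: 12.45
position: [0.546, -0.1791, 0.2792]
ee_rot: [-0.193, 0.981, -0.0, 0.001]
ft_force: [0.0, -0.5, 5.1]
grip_width: 0.127
grasp_force: 32.4
```

```bash
python3 s.py
```

```text
[ 0.54600705 -0.17909942  0.27919084] yaw 1.9597 f [ 0.02 -0.46  5.08] tq [0.179 0.099 0.035] j7 2.3667882109984224 0.1272989683610292 32.410141825675964
```

Call:
arm_command(plan=[{"dp": [0, 0, 0], "spin": -0.02}, {"dp": [0, 0, 0], "spin": -0.02}, {"dp": [0, 0, 0], "spin": -0.02}, {"dp": [0, 0, 0], "spin": 0}])

```text
clock: 12.85
position: [0.546, -0.1791, 0.2792]
ee_rot: [-0.223, 0.975, -0.0, 0.001]
ft_force: [1.0, 0.9, 5.3]
grip_width: 0.131
grasp_force: 32.4
```

```bash
python3 s.py
```

```text
[ 0.54601619 -0.17906088  0.27918448] yaw 2.0198 f [1.05 0.92 5.33] tq [0.126 0.07  0.086] j7 2.423049335627659 0.13057053678588024 32.40946590900421
```

Call:
arm_command(plan=[{"dp": [0, 0, 0], "spin": -0.02}, {"dp": [0, 0, 0], "spin": -0.02}, {"dp": [0, 0, 0], "spin": 0}])

```text
clock: 13.15
position: [0.546, -0.1791, 0.2792]
ee_rot: [-0.242, 0.97, -0.0, 0.001]
ft_force: [-0.0, 1.4, 5.0]
grip_width: 0.13
grasp_force: 32.4
```

```bash
python3 s.py
```

```text
[ 0.54600518 -0.17909092  0.27920822] yaw 2.0597 f [-0.01  1.37  4.99] tq [ 0.124  0.035 -0.088] j7 2.4605170725485426 0.12976895829599353 32.4046915769577
```

Call:
arm_command(plan=[{"dp": [0, 0, 0], "spin": -0.02}, {"dp": [0, 0, 0], "spin": 0}])

```text
clock: 13.35
position: [0.546, -0.1791, 0.2792]
ee_rot: [-0.252, 0.968, -0.0, 0.001]
ft_force: [-0.3, 0.3, 5.3]
grip_width: 0.13
grasp_force: 32.4
```

```bash
python3 s.py; python3 -c "
from h import *
viewer.camera('top');print(manip.get_obs()['torque']);viewer.camera('top');print(manip.get_obs()['torque'])"
```

```text
[ 0.54602896 -0.17905513  0.27919742] yaw 2.0798 f [-0.33  0.35  5.25] tq [0.095 0.064 0.069] j7 2.479177380062295 0.13045248241300303 32.40038573741913
[0.16789895 0.06471587 0.0154229 ]
[ 0.1907234   0.06644672 -0.035734  ]
```

Call:
arm_command(plan=[{"dp": [0, 0, 0], "spin": -0.02}, {"dp": [0, 0, 0], "spin": -0.02}, {"dp": [0, 0, 0], "spin": -0.02}, {"dp": [0, 0, 0], "spin": 0}])

```text
clock: 13.85
position: [0.546, -0.1791, 0.2792]
ee_rot: [-0.281, 0.96, -0.0, 0.001]
ft_force: [-0.3, 0.7, 5.1]
grip_width: 0.129
grasp_force: 32.4
```

```bash
cat >> s.py <<'E'
v=[]
for _ in range(3): viewer.camera('top');v.append(manip.get_obs()['torque'][2])
print("Tz",np.round(v,3),np.mean(v))
E
python3 s.py
```

```text
[ 0.54600192 -0.17905955  0.27919338] yaw 2.1398 f [-0.27  0.72  5.13] tq [0.155 0.004 0.005] j7 2.5320405998491275 0.12887078045146685 32.350523471832275
Tz [ 0.008 -0.036 -0.067] -0.031763586344422966
```

No stop so far, and joint 7 is near its limit. I'll regrip half a turn round.

Call:
arm_command(plan=[{"dp": [0, 0, 0], "spin": 0}, {"dp": [0, 0, 0], "spin": 0}, {"dp": [0, 0, 0], "spin": 0}, {"dp": [0, 0, -20], "spin": 0}, {"dp": [0, 0, -15], "spin": 0}], grip=0)

```text
clock: 14.5
position: [0.5453, -0.179, 0.3133]
ee_rot: [-0.28, 0.96, 0.0, -0.0]
ft_force: [0.5, -0.5, 0.7]
grip_width: 0.497
grasp_force: 0.0
```

Call:
arm_command(plan=[{"dp": [0, 0, 0], "spin": 0.15}, {"dp": [0, 0, 0], "spin": 0.15}, {"dp": [0, 0, 0], "spin": 0.15}, {"dp": [0, 0, 0], "spin": 0.15}, {"dp": [0, 0, 0], "spin": 0.15}])

```text
clock: 15.0
position: [0.5455, -0.179, 0.3131]
ee_rot: [0.094, 0.996, 0.0, 0.0]
ft_force: [0.5, 1.0, -0.3]
grip_width: 0.496
grasp_force: 0.0
```

Call:
arm_command(plan=[{"dp": [0, 0, 0], "spin": 0.15}, {"dp": [0, 0, 0], "spin": 0.15}, {"dp": [0, 0, 0], "spin": 0.15}, {"dp": [0, 0, 0], "spin": 0.15}, {"dp": [0, 0, 0], "spin": 0.15}])

```text
clock: 15.5
position: [0.5455, -0.179, 0.3131]
ee_rot: [0.452, 0.892, 0.0, 0.0]
ft_force: [1.0, 0.6, -0.3]
grip_width: 0.501
grasp_force: 0.0
```

Call:
arm_command(plan=[{"dp": [0, 0, 0], "spin": 0.15}, {"dp": [0, 0, 0], "spin": 0.15}, {"dp": [0, 0, 0], "spin": 0.15}, {"dp": [0, 0, 0], "spin": 0.15}, {"dp": [0, 0, 0], "spin": 0.15}])

```text
clock: 16.0
position: [0.5455, -0.1789, 0.3131]
ee_rot: [0.747, 0.665, 0.0, 0.0]
ft_force: [1.0, -0.5, -0.2]
grip_width: 0.504
grasp_force: 0.0
```

Call:
arm_command(plan=[{"dp": [0, 0, 0], "spin": 0.15}, {"dp": [0, 0, 0], "spin": 0.15}, {"dp": [0, 0, 0], "spin": 0.15}, {"dp": [0, 0, 0], "spin": 0.15}, {"dp": [0, 0, 0], "spin": 0.14}])

```text
clock: 16.5
position: [0.5455, -0.1788, 0.3131]
ee_rot: [0.937, 0.349, 0.0, -0.0]
ft_force: [0.4, 0.1, 0.1]
grip_width: 0.5
grasp_force: 0.0
```

```bash
python3 s.py; python3 - <<'E'
from h import *
o=manip.get_obs();print(to_tool([.546,-.1791,.112],o));cv2.imwrite("pics/i.png",viewer.camera("wrist"))
E
```

```text
[ 0.54553838 -0.17883334  0.31308068] yaw -0.8568 f [0.42 0.08 0.12] tq [ 0.016 -0.008 -0.026] j7 -0.24163691730577433 0.4996302822174036 0.0
Tz [-0.016 -0.035  0.045] -0.002305683164427826
[ 0.18368072  0.49197892 45.81854954]
```

View pics/i.png

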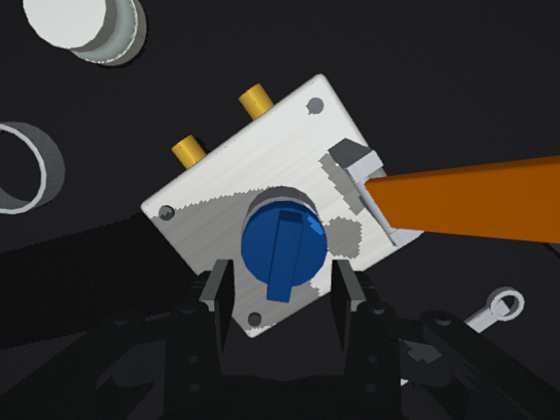

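The bar, from (290,212) to (279,302), shows the cap did turn with the gripper. It needs 0.14 rad more spin to line up. Regripping now.

Call:
arm_command(plan=[{"dp": [0, 0, 0], "spin": 0.14}, {"dp": [0, 0, 15], "spin": 0}, {"dp": [0, 0, 13], "spin": 0}, {"dp": [0, 0, 5], "spin": 0}, {"dp": [0, 0, 0], "spin": 0}])

```text
clock: 17.2
position: [0.5451, -0.1789, 0.2785]
ee_rot: [0.958, 0.287, -0.001, -0.0]
ft_force: [0.5, -0.8, 0.6]
grip_width: 0.501
grasp_force: 0.0
```

Call:
arm_command(plan=[{"dp": [0, 0, 0], "spin": 0}, {"dp": [0, 0, 0], "spin": 0}, {"dp": [0, 0, 0], "spin": 0}, {"dp": [0, 0, 0], "spin": 0}], grip=1, newtons=30)

```text
clock: 17.6
position: [0.5455, -0.1791, 0.28]
ee_rot: [0.958, 0.286, 0.0, 0.0]
ft_force: [-0.6, 0.6, 2.3]
grip_width: 0.133
grasp_force: 33.9
```

```bash
python3 s.py
```

```text
[ 0.54552389 -0.17907168  0.28004827] yaw -0.9908 f [-0.58  0.57  2.31] tq [ 0.029  0.118 -0.054] j7 -0.33175049275268814 0.13336512287280394 33.923991322517395
Tz [-0.04  -0.024 -0.004] -0.022520315811791296
```

Call:
arm_command(plan=[{"dp": [0, 0, 0], "spin": -0.02}, {"dp": [0, 0, 0], "spin": -0.02}, {"dp": [0, 0, 0], "spin": -0.02}, {"dp": [0, 0, 0], "spin": 0}])

```text
clock: 18.15
position: [0.5455, -0.1791, 0.2798]
ee_rot: [0.949, 0.315, 0.0, 0.0]
ft_force: [0.5, -0.7, 2.9]
grip_width: 0.132
grasp_force: 34.0
```

```bash
python3 s.py
```

```text
[ 0.54550028 -0.17906068  0.27981771] yaw -0.9299 f [ 0.52 -0.67  2.93] tq [-0.144 -0.118 -0.051] j7 -0.27952811620881846 0.1317915464624983 34.025330543518066
Tz [-0.101 -0.056 -0.039] -0.0651053698311151
```

Call:
arm_command(plan=[{"dp": [0, 0, 0], "spin": -0.02}, {"dp": [0, 0, 0], "spin": -0.02}, {"dp": [0, 0, 0], "spin": 0}])

```text
clock: 18.6
position: [0.5455, -0.1791, 0.2798]
ee_rot: [0.943, 0.334, 0.0, 0.0]
ft_force: [1.2, -0.9, 2.6]
grip_width: 0.131
grasp_force: 34.2
```

```bash
python3 s.py
```

```text
[ 0.54545171 -0.17905241  0.27976155] yaw -0.8901 f [ 1.16 -0.87  2.57] tq [-0.249 -0.194 -0.241] j7 -0.24523845644029718 0.1311761402475809 34.1727340221405
Tz [-0.246 -0.123 -0.165] -0.1780366540237132
```

Turning moment climbs to −0.18 N m, so this is the stop. Easing back.

Call:
arm_command(plan=[{"dp": [0, 0, 0], "spin": 0.03}, {"dp": [0, 0, 0], "spin": 0.03}, {"dp": [0, 0, 0], "spin": 0.02}, {"dp": [0, 0, 0], "spin": 0}])

```text
clock: 19.15
position: [0.5454, -0.1789, 0.2795]
ee_rot: [0.956, 0.295, -0.0, -0.0]
ft_force: [0.8, -1.0, 2.1]
grip_width: 0.132
grasp_force: 34.0
```

```bash
python3 s.py
```

```text
[ 0.54538417 -0.17888329  0.27954494] yaw -0.972 f [ 0.84 -1.04  2.14] tq [-0.198 -0.08  -0.013] j7 -0.3157785347848247 0.13166505930034358 34.02904808521271
Tz [-0.029  0.013 -0.09 ] -0.035353765290023056
```

Torque is gone. Lifting gently a few millimetres, checking the force.

Call:
arm_command(plan=[{"dp": [0, 0, -1], "spin": 0}, {"dp": [0, 0, -1], "spin": 0}, {"dp": [0, 0, -1], "spin": 0}, {"dp": [0, 0, 0], "spin": 0}])

```text
clock: 19.7
position: [0.5453, -0.1789, 0.2826]
ee_rot: [0.955, 0.295, -0.0, -0.0]
ft_force: [1.1, 0.2, 0.2]
grip_width: 0.131
grasp_force: 33.6
```

```bash
python3 s.py
```

```text
[ 0.54533875 -0.17887779  0.28263884] yaw -0.9709 f [1.11 0.18 0.16] tq [ 0.013 -0.021 -0.02 ] j7 -0.3171764321029269 0.13134999745170917 33.59355568885803
Tz [-0.042 -0.004 -0.   ] -0.015698137486351002
```

Call:
arm_command(plan=[{"dp": [0, 0, -2], "spin": 0}, {"dp": [0, 0, -2], "spin": 0}, {"dp": [0, 0, -2], "spin": 0}, {"dp": [0, 0, 0], "spin": 0}])

```text
clock: 20.25
position: [0.5455, -0.179, 0.289]
ee_rot: [0.955, 0.295, 0.0, 0.0]
ft_force: [-1.6, -0.2, -0.7]
grip_width: 0.131
grasp_force: 33.6
```

```bash
python3 s.py
```

```text
[ 0.54551912 -0.17902625  0.28904868] yaw -0.971 f [-1.58 -0.23 -0.74] tq [ 0.022  0.012 -0.002] j7 -0.32190213948765334 0.1311997266152511 33.5931533575058
Tz [ 0.009 -0.012  0.032] 0.009593950098699752
```

Force is near zero and the cap came up freely. Lift and carry it towards the stand, stopping short so the camera sees the collar.

Call:
arm_command(plan=[{"dp": [0, 0, -15], "spin": 0}, {"dp": [0, 0, -25], "spin": 0}, {"dp": [0, 0, -30], "spin": 0}, {"dp": [0, 0, 0], "spin": 0}])

```text
clock: 20.8
position: [0.5461, -0.18, 0.3631]
ee_rot: [0.955, 0.295, 0.002, 0.001]
ft_force: [0.5, -0.6, -2.2]
grip_width: 0.131
grasp_force: 33.7
```

Call:
arm_command(plan=[{"dp": [15, -36, 0], "spin": 0}, {"dp": [15, -36, 0], "spin": 0}, {"dp": [15, -36, 0], "spin": 0}, {"dp": [15, -36, 0], "spin": 0}])

```text
clock: 21.2
position: [0.5131, -0.025, 0.3587]
ee_rot: [0.955, 0.295, -0.0, -0.0]
ft_force: [0.2, 0.3, -0.8]
grip_width: 0.133
grasp_force: 33.6
```

Call:
arm_command(plan=[{"dp": [15, -36, 0], "spin": 0}, {"dp": [15, -36, 0], "spin": 0}, {"dp": [15, -36, 0], "spin": 0}, {"dp": [15, -36, 0], "spin": 0}, {"dp": [0, 0, 0], "spin": 0}])

```text
clock: 21.7
position: [0.4807, 0.132, 0.3587]
ee_rot: [0.954, 0.299, -0.0, -0.001]
ft_force: [-0.0, 0.2, -1.5]
grip_width: 0.131
grasp_force: 33.6
```

```bash
python3 s.py; python3 - <<'E'
from h import *
o=manip.get_obs();C=cam("wrist",o);im=viewer.camera("wrist");cv2.imwrite("pics/j.png",im)
np.save("j.npy",np.r_[o["position"],o["ee_rot"]])
for n in("stand","cap_base","tab_lip"):print(F("wrist",n))
viewer.camera("top");print(F("top","stand"),F("top","tab"))
print(proj(C,[[.53,.165,.03]]))
E
```

```text
[0.48065773 0.13200896 0.35873074] yaw -0.963 f [-0.04  0.22 -1.49] tq [-0.011 -0.014  0.079] j7 -1.144926462146871 0.13095836660268673 33.63823413848877
Tz [-0.005  0.004  0.03 ] 0.009965429656332465
[([0.5279, 0.1669, 0.0062], 0.76)]
[([0.4935, 0.1277, 0.1919], 0.67)]
[([0.49, 0.129, 0.1907], 0.33)]
[([0.4281, 0.0015, 0.0267], 0.32)] [([0.6174, -0.1987, 0.1739], 0.68)]
[[276.60390058 122.37138924]]
```

View pics/j.png

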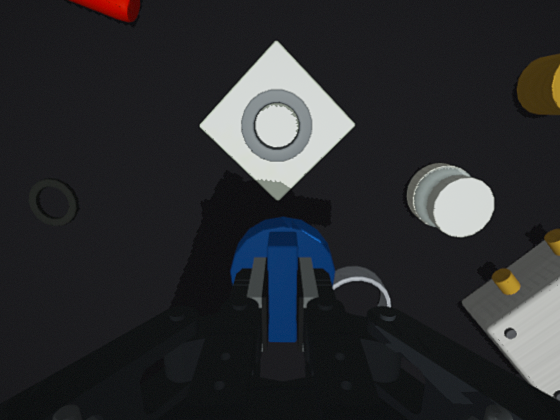

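The collar is at about (277,125), with the base-plate corners at (276,41), (200,125), (278,199) and (354,125). The cap is held upright at (282,260).

```bash
python3 - <<'E'
from h import *
from scipy.optimize import minimize
a=np.load("j.npy");o=dict(position=a[:3],ee_rot=a[3:]);C=cam("wrist",o);im=cv2.imread("pics/j.png")
P=at_z(C,[(276,41),(200,125),(278,199),(354,125)],.006);print(P.round(4).tolist(),P.mean(0))
hsv=cv2.cvtColor(im,cv2.COLOR_BGR2HSV);g=im.max(2)
m=((g>70)&(g<190)).astype(np.uint8)*255;q=np.zeros_like(m);q[80:170,232:322]=m[80:170,232:322]
q=cv2.morphologyEx(q,cv2.MORPH_OPEN,np.ones((5,5),np.uint8))
c=max(cv2.findContours(q,cv2.RETR_EXTERNAL,cv2.CHAIN_APPROX_NONE)[0],key=cv2.contourArea)
print(cv2.boundingRect(c))
t=np.linspace(0,2*np.pi,60)
M=np.zeros((1680,2240),np.uint8);cv2.fillPoly(M,[cv2.convexHull(c)*4+2],255)
def f(p):
    r=np.zeros_like(M);X=np.concatenate([np.c_[p[0]+.03*np.cos(t),p[1]+.03*np.sin(t),0*t+z] for z in(.006,.03)])
    cv2.fillConvexPoly(r,cv2.convexHull(np.int32(proj(C,X)*4+2)),255);return np.count_nonzero(r^M)/16
r=minimize(f,[.53,.166],method="Nelder-Mead",options=dict(initial_simplex=[[.53,.166],[.535,.166],[.53,.171]]));print(r.x,r.fun)
print(to_tool([*r.x,.03]),to_tool([*P.mean(0)[:2],.03]),manip.get_obs()["position"])
E
```

```text
[[0.5843, 0.2029, 0.006], [0.4886, 0.2202, 0.006], [0.4716, 0.1242, 0.006], [0.5665, 0.1065, 0.006]] [0.52773953 0.16347927 0.006     ]
(241, 89, 72, 73)
[0.52730666 0.1634499 ] 119.4375
[ 58.5747422   -5.59016085 173.70581332] [ 58.94891918  -5.37054744 173.70581509] [0.48206256 0.12581042 0.35870352]
```

Call:
arm_command(plan=[{"dp": [30, -3, 0], "spin": 0}, {"dp": [28, -3, 0], "spin": 0}, {"dp": [0, 0, 30], "spin": 0}, {"dp": [0, 0, 40], "spin": 0}, {"dp": [0, 0, 0], "spin": 0}])

```text
clock: 22.7
position: [0.5249, 0.1638, 0.2847]
ee_rot: [0.955, 0.295, -0.004, 0.001]
ft_force: [-0.2, -0.0, -0.9]
grip_width: 0.128
grasp_force: 33.5
```

```bash
python3 s.py; python3 -c "
from h import *
print(np.load('j.npy')[:3],to_tool([.5275,.1635,.03]),manip.get_obs()['position'])"
```

```text
[0.52488516 0.16376656 0.28472463] yaw -0.9715 f [-0.18 -0.02 -0.89] tq [-0.009  0.075 -0.029] j7 -0.9859729222097647 0.12791841381431507 33.54361295700073
Tz [ 0.046 -0.017 -0.023] 0.0021060753456646347
[0.48194601 0.12594865 0.35879671] [-6.57811418e-02  4.62699363e-01  1.05278990e+02] [0.52696424 0.16385861 0.29027861]
```

Call:
arm_command(plan=[{"dp": [0, 0, 20], "spin": 0}, {"dp": [0, 0, 20], "spin": 0}, {"dp": [0, 0, 14], "spin": 0}, {"dp": [0, 0, 5], "spin": 0}, {"dp": [0, 0, 0], "spin": 0}])

```text
clock: 23.35
position: [0.5266, 0.1642, 0.2302]
ee_rot: [0.955, 0.295, 0.0, -0.0]
ft_force: [0.3, -0.3, -1.0]
grip_width: 0.129
grasp_force: 33.6
```

```bash
python3 s.py; python3 -c "
from h import *
print(to_tool([.5275,.1635,.03]))"
```

```text
[0.52660945 0.16424605 0.23020374] yaw -0.971 f [ 0.27 -0.3  -1.01] tq [0.053 0.037 0.009] j7 -0.9310243244120994 0.12878988522953091 33.63334894180298
Tz [ 0.037 -0.054 -0.042] -0.01965990438512894
[-0.15200076  0.96749207 45.70809875]
```

Call:
arm_command(plan=[{"dp": [0, 1, 2], "spin": 0}, {"dp": [0, 0, 2], "spin": 0}, {"dp": [0, 0, 1], "spin": 0}, {"dp": [0, 0, 0], "spin": 0}])

```text
clock: 23.9
position: [0.5269, 0.1633, 0.2246]
ee_rot: [0.955, 0.295, -0.0, -0.0]
ft_force: [-0.6, 0.2, -0.8]
grip_width: 0.133
grasp_force: 33.6
```

```bash
python3 s.py
```

```text
[0.52690321 0.16334524 0.22455499] yaw -0.971 f [-0.63  0.17 -0.79] tq [-0.04  -0.021  0.039] j7 -0.9239195406219637 0.1325227155390217 33.633495569229126
Tz [-0.001  0.007  0.011] 0.0057180913762841885
```

Not yet in contact; down in 1 mm steps.

Call:
arm_command(plan=[{"dp": [0, 0, 1], "spin": 0}, {"dp": [0, 0, 1], "spin": 0}, {"dp": [0, 0, 0], "spin": 0}])

```text
clock: 24.35
position: [0.5269, 0.1634, 0.2225]
ee_rot: [0.955, 0.295, -0.0, 0.0]
ft_force: [0.2, -0.1, -1.0]
grip_width: 0.134
grasp_force: 33.6
```

```bash
python3 s.py
```

```text
[0.52690421 0.16339067 0.22253095] yaw -0.9709 f [ 0.17 -0.12 -1.  ] tq [0.007 0.006 0.006] j7 -0.9219628086294814 0.13351638079038403 33.63364577293396
Tz [-0.009  0.042 -0.041] -0.0026137513464984685
```

Call:
arm_command(plan=[{"dp": [0, 0, 1], "spin": 0}, {"dp": [0, 0, 1], "spin": 0}, {"dp": [0, 0, 0], "spin": 0}])

```text
clock: 24.8
position: [0.527, 0.1634, 0.2206]
ee_rot: [0.955, 0.295, 0.0, -0.0]
ft_force: [-0.4, -1.0, -1.6]
grip_width: 0.132
grasp_force: 33.6
```

```bash
python3 s.py
```

```text
[0.5269775  0.16336933 0.2206313 ] yaw -0.9711 f [-0.36 -0.97 -1.65] tq [0.005 0.038 0.002] j7 -0.9200580681212426 0.1319668292199215 33.59226644039154
Tz [0.011 0.007 0.041] 0.019743922694833913
```

Call:
arm_command(plan=[{"dp": [0, 0, 1], "spin": 0}, {"dp": [0, 0, 1], "spin": 0}, {"dp": [0, 0, 0], "spin": 0}])

```text
clock: 25.25
position: [0.5272, 0.163, 0.2203]
ee_rot: [0.955, 0.295, -0.0, -0.001]
ft_force: [-10.3, -2.6, 25.5]
grip_width: 0.133
grasp_force: 37.1
```

```bash
python3 s.py; python3 - <<'E'
from h import *
o=manip.get_obs();viewer.camera("scene");print(F("scene","cap_grip"),o["position"])
E
```

```text
[0.52724337 0.16302342 0.22033981] yaw -0.9715 f [-10.33  -2.6   25.53] tq [-0.299  2.422 -0.026] j7 -0.91807161224424 0.1333717211229089 37.12240755558014
Tz [0.089 0.024 0.046] 0.05309991981626495
[([0.5356, 0.1665, 0.046], 0.57), ([0.5406, -0.3839, 0.0077], 0.32)] [0.52721892 0.16302092 0.22034832]
```

Firm contact at the rim, lower than the crossbar could sit on it, so the stem is inside. Easing up and releasing.

Call:
arm_command(plan=[{"dp": [0, 0, -1.2], "spin": 0}, {"dp": [0, 0, 0], "spin": 0}])

```text
clock: 25.7
position: [0.5271, 0.1632, 0.2204]
ee_rot: [0.955, 0.295, 0.0, -0.0]
ft_force: [-2.6, -1.0, 8.8]
grip_width: 0.133
grasp_force: 35.0
```

```bash
python3 s.py
```

```text
[0.52714739 0.16322024 0.2204412 ] yaw -0.9712 f [-2.61 -1.05  8.76] tq [-0.088  0.747 -0.003] j7 -0.9193192646562477 0.13303699695283183 34.98076021671295
Tz [0.021 0.001 0.013] 0.011375870477096312
```

Call:
arm_command(plan=[{"dp": [0, 0, -0.5], "spin": 0}, {"dp": [0, 0, 0], "spin": 0}])

```text
clock: 26.05
position: [0.5271, 0.1634, 0.2205]
ee_rot: [0.955, 0.295, 0.0, 0.0]
ft_force: [-0.5, -0.5, 3.7]
grip_width: 0.127
grasp_force: 34.2
```

Call:
arm_command(plan=[{"dp": [0, 0, 0], "spin": 0}, {"dp": [0, 0, 0], "spin": 0}, {"dp": [0, 0, 0], "spin": 0}, {"dp": [0, 0, 0], "spin": 0}], grip=0)

```text
clock: 26.45
position: [0.5269, 0.1634, 0.2203]
ee_rot: [0.955, 0.295, -0.0, 0.0]
ft_force: [-1.1, 0.3, 0.6]
grip_width: 0.5
grasp_force: 0.0
```

Call:
arm_command(plan=[{"dp": [0, 0, -20], "spin": 0}, {"dp": [0, 0, -40], "spin": 0}, {"dp": [0, 0, -40], "spin": 0}, {"dp": [-40, 0, 0], "spin": 0}, {"dp": [0, 0, 0], "spin": 0}])

```text
clock: 26.95
position: [0.4918, 0.1382, 0.3203]
ee_rot: [0.956, 0.294, -0.001, -0.002]
ft_force: [-0.6, -0.0, -0.6]
grip_width: 0.501
grasp_force: 0.0
```

```bash
python3 s.py; python3 - <<'E'
from h import *
o=manip.get_obs();C=cam("wrist",o);im=viewer.camera("wrist");cv2.imwrite("pics/k.png",im)
print(F("wrist","cap_grip"),F("wrist","stand"));viewer.camera("top");print(F("top","tab"),F("top","tab_lip"))
print(proj(C,[[.5275,.1635,.064],[.5275,.1635,.046]]))
E
```

```text
[0.49183765 0.13820588 0.32027045] yaw -0.9732 f [-0.56 -0.02 -0.64] tq [-0.011  0.005  0.029] j7 -1.049558610720643 0.5007208973959957 0.0
Tz [-0.006  0.025  0.022] 0.013720093043078738
[([0.5289, 0.1679, 0.0431], 0.74)] [([0.536, 0.1707, 0.0087], 0.79)]
[([0.5602, 0.0074, 0.0608], 0.64), ([0.6172, -0.1951, 0.1724], 0.63)] [([0.6182, -0.1964, 0.1769], 0.86)]
[[284.30941154 160.85969836]
 [284.18228445 157.23721168]]
```

View pics/k.png

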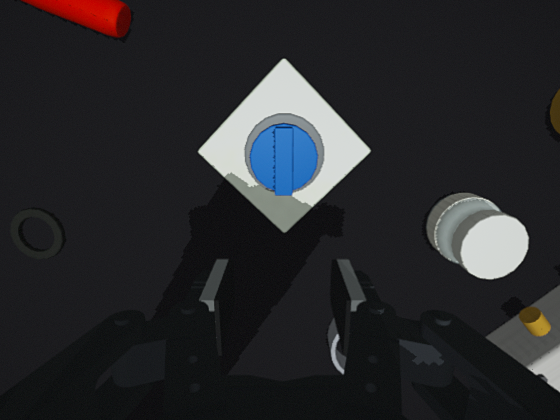

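The cap sits flat and centred on the collar: disc centre at about (284,158) against a predicted (284,157). The tab is still open, and nothing touches the robot.

```bash
python3 -c "
from workcell import manip
print(manip.hand_in())"
```

```text
the job is handed in; nothing more can be done
None
```

I flipped the tab back and left it open, unscrewed the cap to its stop and seated it in the stand's collar, then handed the job in; no verdict came back.

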